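Lay out the plain bushings for the arbor press

ROBOT

A 7-joint arm with a two-finger parallel gripper is mounted at the origin on a cart in front of the work surface, level with it; the furniture and walls round the work are solid. World frame = base frame: x ahead of the robot, y to its left, z up, the work surface at z = 0. Lengths are in m, angles in rad, forces in N, time in s.
With the tool pointing down it reaches from about 0.425 to 0.925 m from the base axis. Payload 6.8 kg.
Tool frame: the origin (TCP) lies on the centre line of the jaws, within the pads' length; the fingertips stand 14 mm ahead of it and the grasp point (between the pads) lies 5 mm behind it (bot.finger_overhang is the distance from the TCP to the fingertips, in m); z points along the fingers, y is the line along which they close (so a half turn about z gives the same grasp; the last joint's range is limited). The gripper opens to 85 mm and grips with 20 to 120 N. Pads are 22 mm wide; open, the fingers measure 114 mm over their backs; the gripper's body (76 mm by 85 mm) begins 54 mm behind the grasp point. The pads swing forward as they close: fully open they stand 13 mm farther back than shut.
Start: joints at [-1.375, 0.477, 0.022, 1.555, -0.011, 1.109, -0.083], TCP at [0.202, 0.644, 0.245] pointing down, gripper open.
Joint ranges: [-2.96, 2.96], [-0.34, 2.1], [-1.41, 1.46], [0.24, 2.44], [-1.37, 4.51], [0.17, 1.92], [-2.96, 2.96]. Speed limits (rad/s): [2.39, 2.39, 3.14, 3.14, 3.14, 3.14, 3.14].

INTERFACE

Orientations are given as a unit quaternion [w, x, y, z].
In Python, from station import bot gives the robot as it stands.
- The arm moves only by the shell command python3 -m inch 'ROWS' [OPENING] [FORCE]. ROWS is JSON, a list of rows, each a list of 4 numbers: the shift along the tool's x, y, z in m, then the turn about the tool's z in degrees. A call has 1 to 12 rows; each row shifts and turns the commanded pose from where the row before left it, along the tool's axes as they then stand; what a row does not reach is not made up. A row lasts 1/10 s, in which the tool goes at most 50 mm and 8.59 degrees, less where a joint would pass 70% of its speed; a pose out of reach is approached as far as the arm can. A call is refused whole if a number of a shift passes 0.05 or a number of a turn 8.59, either way. A call with a gripper value outside its range is refused whole. OPENING is the finger opening in m, from 0 to 0.0854, set as the call begins (- or left out, the last holds). The fingers move at their own pace and stop on an object; FORCE is the grip in N (left out, the last holds). Time passes only in rows, so rows that do not move let the fingers close. It gives the time, the measured TCP pose, the force, the opening and the grip force at its end, in the units of the state.
- bot.get_obs(): the state, without advancing time (a new reading comes with each control period).
- bot.read_camera(name): name is "scene" or "top"; returns a dict with "color" (384x512x3 uint8, red, green, blue), "mtx" (3x3 intrinsics, pixels), "dist_coeffs" ([k1, k2, p1, p2, k3] as OpenCV has them; the pictures are not rectified), "world_from_camera" (4x4, takes a point from camera to world coordinates). Camera axes: x right, y up, looking along -z (the intrinsics and any distortion apply to the point x, -y, -z); pixel columns grow to the right and rows downward; lengths in m; the calibration is good to about 2 mm. A picture is of the moment at which its call begins. There is no depth.
- bot.hand_in(): hands the job in; it is judged then, once.
The state is a dict: "t": time; "q": joint angles; "joint_vel": joint speeds; "joint_torque": joint torques, N m; "eef_pos": TCP position; "tool_rot": TCP orientation; "contact_force": force on the tool from outside, world axes, zero at the start; "torque": the same for the moment, N m; "gripper_width": opening from 0.0 (shut) to 1.0 (fully open); "grasp_force": force on a finger pad.
Only numpy, scipy, OpenCV 4.12 (cv2) and the standard library are available. Lean on these libraries where they do the work, as an engineer would, in place of code of your own. Each camera call takes 0.05 s, during which the arm holds its last target. There are 200 camera calls.

TASK

Five steel bushings stand among three shallow bright dishes on the bench: lay out the three plain ones, those without a collar, for the arbor press by standing each one upright, same end up, inside the dish of its size, flat on the dish's floor: the smallest in the smallest dish, the middle one in the middle dish, the largest in the largest. Leave the two collared bushings and the caliper where they are, and knock no bushing over.

Things in the scene. Friction and masses are not known exactly. Their poses are not given: they have to be found in the camera images.
- sleeve_small: The small plain bushing: a loose straight steel tube without a collar, outside diameter 28 mm, bore 20 mm, 36 mm high, standing upright on the bench. Origin: centre of its lower end; z along its axis, up. About 60 g.
- sleeve_medium: The medium plain bushing: a loose straight steel tube without a collar, outside diameter 40 mm, bore 30 mm, 36 mm high, standing upright on the bench. Origin: centre of its lower end; z along its axis, up. About 90 g.
- sleeve_large: The large plain bushing: a loose straight steel tube without a collar, outside diameter 52 mm, bore 40 mm, 36 mm high, standing upright on the bench. Origin: centre of its lower end; z along its axis, up. About 130 g.
- collared_small: A loose steel bushing with a collar: tube 30 mm outside diameter, 36 mm high, with a collar 46 mm in diameter and 6 mm thick round its foot, standing upright on its collar. Not wanted: stays where it is. Origin: centre of its underside; z up.
- collared_large: A loose steel bushing with a collar: tube 42 mm outside diameter, 36 mm high, with a collar 58 mm in diameter and 6 mm thick round its foot, standing upright on its collar. Not wanted: stays where it is. Origin: centre of its underside; z up.
- dish_small: The small of three round, shallow bright steel parts dishes, fixed to the bench: 56 mm across the rim outside, 48 mm inside at the rim and about 4 mm less at the flat floor, which lies 5 mm above the bench; rim 11 mm above the bench. Origin: centre of its underside on the bench; z up.
- dish_medium: The medium of three round, shallow bright steel parts dishes, fixed to the bench: 68 mm across the rim outside, 60 mm inside at the rim and about 4 mm less at the flat floor, which lies 5 mm above the bench; rim 11 mm above the bench. Origin: centre of its underside on the bench; z up.
- dish_large: The large of three round, shallow bright steel parts dishes, fixed to the bench: 80 mm across the rim outside, 72 mm inside at the rim and about 4 mm less at the flat floor, which lies 5 mm above the bench; rim 11 mm above the bench. Origin: centre of its underside on the bench; z up.
- caliper: A dial caliper lying flat near the front edge of the bench, 71x137x18 mm; a bystander. Origin: centre of its underside.
- measure: A red-hoppered powder measure on a stand near the front edge of the bench, fixed: an obstacle to keep clear of, not part of the job. About 85 mm across at its widest, the hopper, which lies 195 to 320 mm above the bench; origin on its axis, 25 mm above the bench.
There are look-alikes about, which are no part of the job. What is shaped like the dish_medium but green is not meant. What is shaped like the sleeve_large but yellow is not meant.

How it is judged:
By the outcome, as a careful person would: the job done as asked, in the order asked, and still so for the second after the job is handed in, with the robot touching nothing.
It also fails if it takes over 80 s, if anything falls off the work surface, if the arm or the gripper's body presses on something with over 40 N, if the wrist force passes 120 N, or if a joint passes its speed limit or range.

## Working session

There is one attempt and no reset: what is moved stays moved. The work goes in short steps, Python scripts to look and compute and a shell command to move; the robot and the scene stay as the last step left them, time stands still between calls to the robot, and variables do not carry over. Pictures are saved under pics/ and viewed, at most 14 in all, crops included, and the job is handed in when it is done.

```bash
ls; mkdir -p pics
python3 - <<'E'
from station import bot
import cv2
for n in("scene","top"):
    c=bot.read_camera(n); cv2.imwrite(f"pics/{n}0.png",c["color"][:,:,::-1])
    print(n,c["mtx"].round(1).tolist(),c["dist_coeffs"],c["world_from_camera"].round(3).tolist())
o=bot.get_obs();print(o)
E
```

```text
pics
scene [[418.5, 0.0, 262.5], [0.0, 418.5, 192.6], [0.0, 0.0, 1.0]] [-0.08917365  0.          0.          0.          0.        ] [[0.865, 0.365, -0.343, 0.161], [-0.501, 0.609, -0.615, -0.81], [-0.015, 0.704, 0.71, 0.929], [0.0, 0.0, 0.0, 1.0]]
top [[411.3, 0.0, 248.9], [0.0, 411.3, 189.4], [0.0, 0.0, 1.0]] [-0.0677936  0.         0.         0.         0.       ] [[0.001, 0.988, -0.152, 0.398], [-1.0, -0.002, -0.021, -0.057], [-0.021, 0.152, 0.988, 1.285], [0.0, 0.0, 0.0, 1.0]]
{'t': 0.1, 'q': array([-1.37511722,  0.47771874,  0.02237501,  1.55636354, -0.01152793,
        1.10931468, -0.08309841]), 'joint_vel': array([ 0.00128678, -0.0006804 ,  0.00027485, -0.00231134, -0.00015235,
        0.00256369, -0.00022086]), 'joint_torque': array([ 4.26351922e-03, -5.97754097e+01,  1.61371004e+00, -2.81953937e+01,
        1.28402200e-02,  5.14561980e-03,  7.22070297e-06]), 'eef_pos': array([0.201777  , 0.64358857, 0.24441805]), 'tool_rot': array([-7.10871243e-05,  1.51315885e-01,  9.88485104e-01, -8.34929566e-04]), 'contact_force': array([-0.54750777, -0.69113357, -1.03914026]), 'torque': array([-0.02076479,  0.0075191 , -0.02790183]), 'grasp_force': 0.0, 'gripper_width': 1.0046269959060066}
```

View pics/scene0.png

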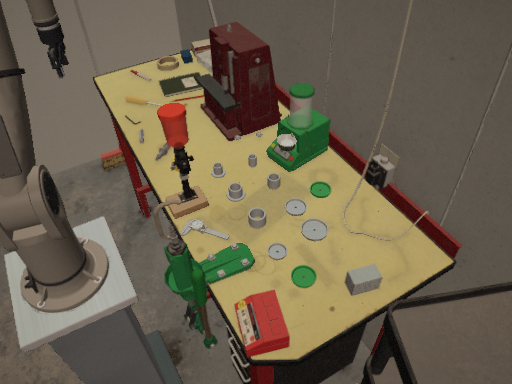

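View pics/top0.png

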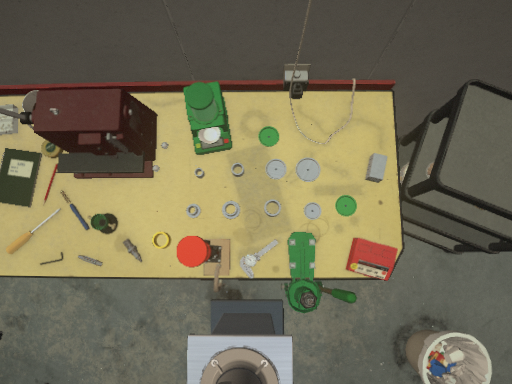

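The top view shows the plain bushings near (200,173), (238,170) and (272,207), and the collared ones near (193,211) and (231,209). The bright dishes are near (313,211), (277,170) and (308,170). The look-alikes are the green dishes at (269,136) and (346,206) and the yellow ring at (161,240). I'll check this in one close crop.

Run:
```python
import cv2,numpy as np
a=cv2.imread("pics/top0.png")[150:230,180:330]; b=cv2.imread("pics/scene0.png")[150:265,200:340]
a=cv2.resize(a,None,fx=5,fy=5,interpolation=2)[:, :]; cv2.imwrite("pics/topc.png",a)
cv2.imwrite("pics/scenec.png",cv2.resize(b,None,fx=5,fy=5,interpolation=2))
for n,(y0,y1,x0,x1) in dict(top=(150,230,180,335),scene=(145,265,200,345)).items():
    im=cv2.imread(f"pics/{n}0.png"); hsv=cv2.cvtColor(im,cv2.COLOR_BGR2HSV)
    m=(hsv[...,1]<70).astype(np.uint8); k=np.zeros_like(m);k[y0:y1,x0:x1]=1;m*=k
    N,L,S,C=cv2.connectedComponentsWithStats(m)
    for i in range(1,N):
        if S[i,4]>25: print(n,S[i].tolist(),C[i].round(1), im[L==i].mean(0).round())
```

```text
top [295, 157, 26, 25, 496] [307.4 169.2] [156. 165. 161.]
top [265, 159, 22, 21, 368] [275.4 168.6] [157. 166. 162.]
top [231, 162, 13, 15, 103] [237.2 169.1] [120. 135. 136.]
top [194, 168, 10, 10, 60] [198.8 172.4] [116. 133. 136.]
top [264, 199, 17, 18, 135] [272.  207.2] [136. 150. 151.]
top [222, 201, 18, 18, 197] [230.8 209.6] [147. 157. 156.]
top [304, 202, 18, 18, 251] [312.1 210.4] [157. 165. 162.]
top [186, 204, 15, 14, 142] [193.2 210.6] [140. 152. 152.]
scene [273, 145, 22, 15, 192] [283.4 150.5] [78. 89. 91.]
scene [248, 154, 9, 13, 89] [252.  159.8] [103. 111. 119.]
scene [212, 162, 13, 16, 153] [217.8 170.2] [115. 122. 127.]
scene [268, 173, 12, 16, 178] [273.5 180.5] [101. 110. 117.]
scene [227, 182, 18, 20, 267] [235.2 191.9] [114. 121. 127.]
scene [285, 198, 22, 18, 311] [295.2 206.3] [140. 147. 148.]
scene [248, 207, 18, 21, 304] [256.9 217.1] [105. 114. 121.]
scene [301, 218, 28, 23, 489] [314.1 228.9] [139. 148. 148.]
scene [200, 220, 30, 19, 177] [211.4 230.7] [141. 151. 156.]
scene [230, 243, 9, 8, 44] [234.1 246.2] [110. 125. 127.]
scene [267, 242, 20, 18, 273] [276.9 250.5] [138. 146. 147.]
scene [207, 253, 9, 9, 45] [211.  256.9] [110. 126. 127.]
scene [241, 258, 9, 7, 43] [244.8 261.6] [116. 133. 132.]
```

View pics/topc.png

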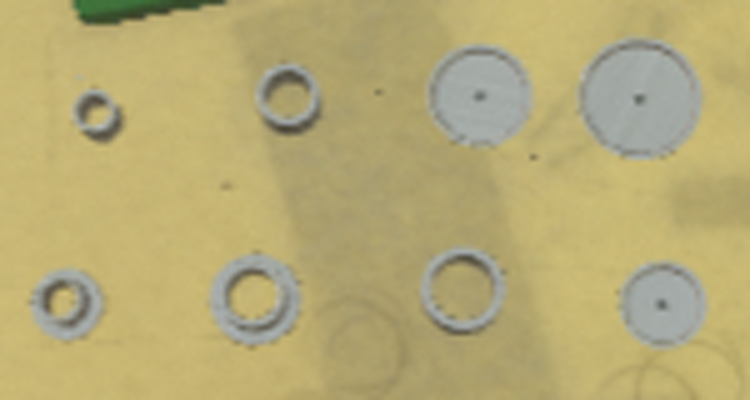

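View pics/scenec.png

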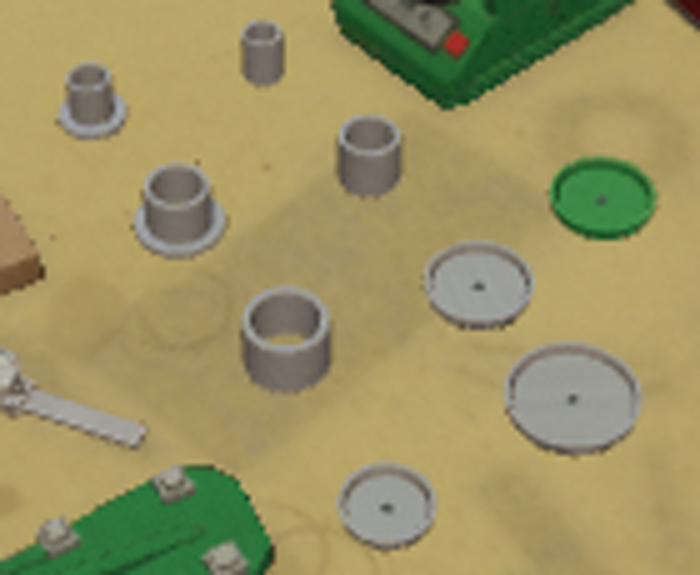

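The crops confirm the choice: the plain tubes in the scene crop are at (264,33), (370,135) and (287,315), the collared ones have feet flanges, and the grey dishes are the bright ones. Next I'll triangulate the rim centres and the dish centre marks.

```bash
cat > h.py <<'E'
import cv2,numpy as np
from station import bot
def ray(c,uv):
    p=cv2.undistortPoints(np.array([[uv]],float),c["mtx"],c["dist_coeffs"])[0,0]
    T=c["world_from_camera"]; d=T[:3,:3]@np.array([p[0],-p[1],-1]); return T[:3,3],d/np.linalg.norm(d)
def plane(c,uv,z):
    o,d=ray(c,uv); return o+d*(z-o[2])/d[2]
def tri(c1,u1,c2,u2):
    (o1,d1),(o2,d2)=ray(c1,u1),ray(c2,u2)
    s=np.linalg.lstsq(np.c_[d1,-d2],o2-o1,rcond=None)[0]
    a,b=o1+s[0]*d1,o2+s[1]*d2; return (a+b)/2,np.linalg.norm(a-b)
E
python3 - <<'E'
from h import *
t=bot.read_camera("top");s=bot.read_camera("scene")
f=lambda p,o:[(p[0]+.5)/5-.5+o[0],(p[1]+.5)/5-.5+o[1]]
D=dict(s_small=((97,112),(264,33),.036),s_med=((288,95),(370,133),.036),s_large=((462,290),(287,315),.036),
 d_small=((662,304),(387,508),.005),d_med=((480,96),(479,287),.005),d_large=((640,99),(573,400),.005))
for k,(a,b,z) in D.items():
    a=f(a,(180,150));b=f(b,(200,150)); P,g=tri(t,a,s,b)
    print(k,P.round(4),"gap",round(g,4),"top@z",plane(t,a,z)[:2].round(4),"scene@z",plane(s,b,z)[:2].round(4))
print("hopper",plane(t,(192,251),.32).round(3),"pan box edge",plane(t,(212,153),.05).round(3))
print(bot.get_obs()["t"])
E
```

```text
s_small [0.6466 0.1252 0.0368] gap 0.0012 top@z [0.6461 0.1255] scene@z [0.6476 0.1259]
s_med [0.6566 0.0066 0.037 ] gap 0.0008 top@z [0.6565 0.0068] scene@z [0.6576 0.0074]
s_large [ 0.5356 -0.1005  0.0382] gap 0.0023 top@z [ 0.5348 -0.1001] scene@z [ 0.5377 -0.099 ]
d_small [ 0.5286 -0.2258  0.0047] gap 0.0014 top@z [ 0.5292 -0.226 ] scene@z [ 0.5278 -0.2258]
d_med [ 0.6616 -0.1134  0.0044] gap 0.0007 top@z [ 0.6619 -0.1135] scene@z [ 0.6609 -0.1138]
d_large [ 0.6594 -0.2148  0.0046] gap 0.0007 top@z [ 0.6597 -0.2149] scene@z [ 0.6589 -0.215 ]
hopper [0.402 0.097 0.32 ] pan box edge [0.703 0.084 0.05 ]
0.2
```

All heights agree with the text: rims at 37–38 mm and dish floors at about 4.6 mm. Now I'll turn square to the bench and go over the small sleeve.

```bash
python3 -m inch '[[0,0,0,-5.8],[0,0,0,-5.8],[0,0,0,-5.8],[-0.03,-0.035,0,0],[-0.03,-0.035,0,0],[-0.03,-0.035,0,0],[-0.03,-0.035,0,0],[-0.03,-0.035,0,0],[-0.03,-0.035,0,0],[-0.03,-0.035,0,0],[-0.03,-0.035,0,0]]' 0.06 30
```

```text
t: 1.3
eef_pos: [0.4428, 0.3624, 0.2454]
tool_rot: [0.0, 0.0, 1.0, 0.0]
contact_force: [0.3, 0.8, -0.0]
gripper_width: 0.702
grasp_force: 0.0
```

```bash
python3 -m inch '[[-0.03,-0.034,0,0],[-0.03,-0.034,0,0],[-0.03,-0.034,0,0],[-0.03,-0.034,0,0],[-0.03,-0.034,0,0],[-0.03,-0.034,0,0],[-0.024,-0.033,0,0],[0,0,0.045,0],[0,0,0.045,0],[0,0,0.04,0],[0,0,0,0]]'
python3 - <<'E'
from h import *
a=bot.read_camera("scene")["color"][60:300,100:400,::-1]
cv2.imwrite("pics/s1.png",cv2.resize(a,None,fx=2.5,fy=2.5)); print(bot.get_obs()["q"].round(2))
E
```

```text
t: 2.4
eef_pos: [0.6414, 0.1262, 0.1093]
tool_rot: [-0.006, -0.0, 1.0, -0.001]
contact_force: [-1.4, -0.3, 0.1]
gripper_width: 0.703
grasp_force: 0.0
[-0.4   0.59  0.16  1.71 -0.12  0.85  1.38]
```

View pics/s1.png

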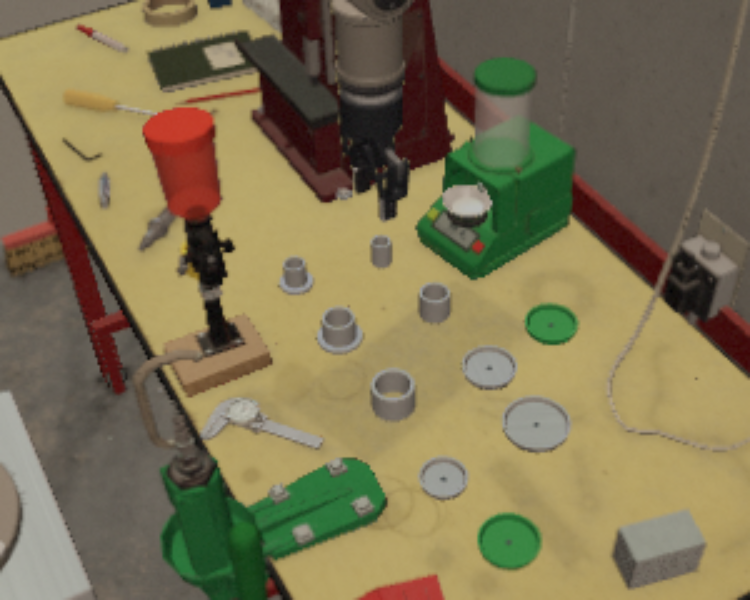

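The gripper hangs above the small sleeve at (380,250), clear of the scale and the hopper. I'll correct the offset and descend.

```bash
python3 -m inch '[[-0.004,-0.001,0,0],[0,0,0.02,0],[0,0,0.02,0],[0,0,0,0],[0,0,0,0]]'
```

```text
t: 2.95
eef_pos: [0.6514, 0.1263, 0.0776]
tool_rot: [0.001, 0.0, 1.0, 0.0]
contact_force: [-0.2, 0.0, 1.6]
gripper_width: 0.702
grasp_force: 0.0
```

```bash
python3 -m inch '[[0.005,-0.001,0,0],[0,0,0.018,0],[0,0,0.018,0],[0,0,0.015,0],[0,0,0,0],[0,0,0,0]]'
python3 - <<'E'
from h import *
a=bot.read_camera("scene")["color"][120:240,190:340,::-1]
cv2.imwrite("pics/s2.png",cv2.resize(a,None,fx=5,fy=5,interpolation=2))
E
```

```text
t: 3.55
eef_pos: [0.6452, 0.1251, 0.0249]
tool_rot: [0.0, 0.0, 1.0, 0.0]
contact_force: [0.8, -0.1, -0.6]
gripper_width: 0.699
grasp_force: 0.0
```

View pics/s2.png

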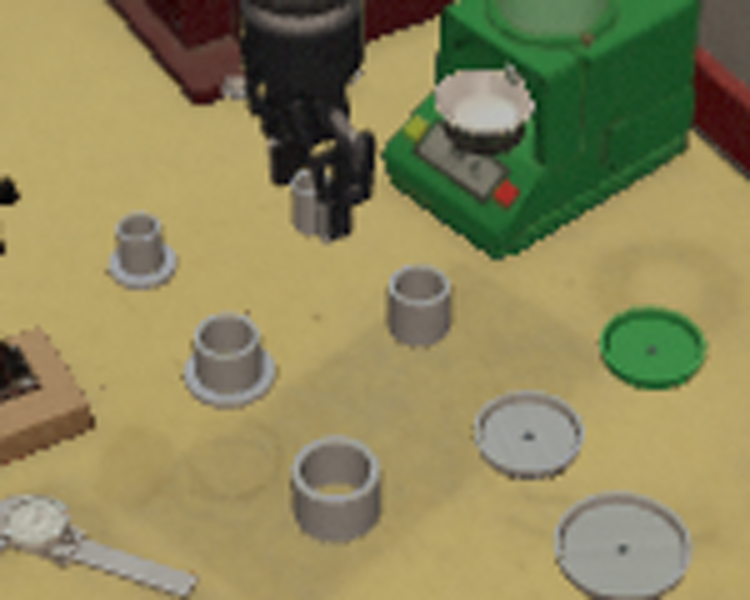

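The fingers straddle the small sleeve at (315,205) with free space all round, so I'll close.

```bash
python3 -m inch '[[0,0,0,0],[0,0,0,0],[0,0,0,0],[0,0,0,0],[0,0,0,0],[0,0,0,0],[0,0,0,0],[0,0,0,0]]' 0.02 30
```

```text
t: 4.4
eef_pos: [0.6454, 0.1253, 0.0252]
tool_rot: [0.001, 0.0, 1.0, 0.0]
contact_force: [-0.7, 0.4, 6.1]
gripper_width: 0.307
grasp_force: 30.3
```

```bash
python3 -m inch '[[0,0,-0.01,0],[0,0,-0.03,0],[0,0,-0.04,0],[0.01,-0.031,-0.02,0],[0.0154,-0.04,0,0],[0.0154,-0.04,0,0],[0.0154,-0.04,0,0],[0.0154,-0.04,0,0],[0.0154,-0.04,0,0],[0.0154,-0.04,0,0],[0.0154,-0.04,0,0],[0,-0.04,0,0]]'; python3 -m inch '[[0,0,0,0],[0,0,0,0],[0,0,0,0]]'
```

```text
t: 5.6
eef_pos: [0.5243, -0.2276, 0.1245]
tool_rot: [-0.001, 0.001, 1.0, 0.0]
contact_force: [0.5, -0.0, -0.7]
gripper_width: 0.304
grasp_force: 29.7
t: 5.9
eef_pos: [0.5272, -0.2246, 0.1243]
tool_rot: [-0.0, -0.001, 1.0, 0.0]
contact_force: [0.5, 0.3, -0.1]
gripper_width: 0.31
grasp_force: 29.8
```

```bash
python3 -m inch '[[-0.0005,-0.001,0.03,0],[0,0,0.03,0],[0,0,0.02,0],[0,0,0,0],[0,0,0,0]]'
python3 - <<'E'
from h import *
a=bot.read_camera("scene")["color"][180:300,210:360,::-1]
cv2.imwrite("pics/s3.png",cv2.resize(a,None,fx=5,fy=5,interpolation=2))
E
```

```text
t: 6.4
eef_pos: [0.5279, -0.2258, 0.0445]
tool_rot: [-0.0, -0.001, 1.0, 0.0]
contact_force: [-0.2, -0.5, -1.0]
gripper_width: 0.303
grasp_force: 29.8
```

View pics/s3.png

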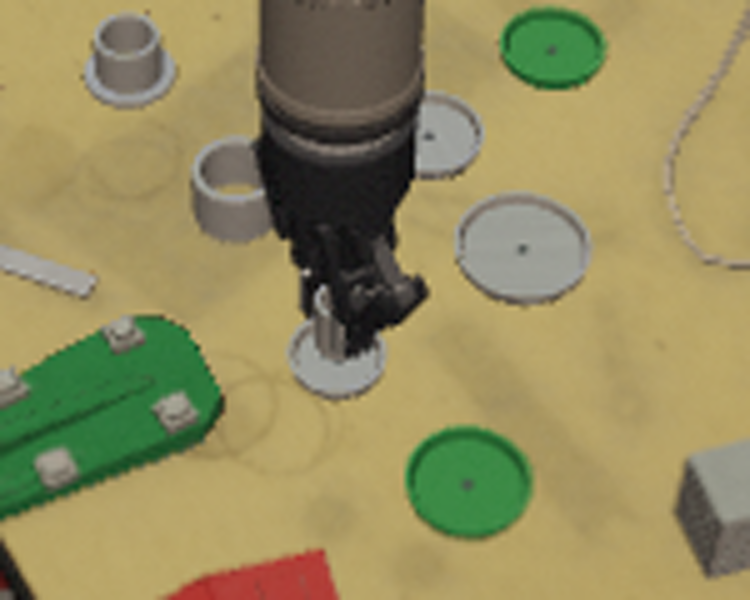

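The small sleeve is held upright over the small dish at (337,355). I'll lower it and watch the force.

```bash
python3 -m inch '[[0,0,0.008,0],[0,0,0.004,0],[0,0,0.001,0],[0,0,0,0],[0,0,0,0]]'
```

```text
t: 6.95
eef_pos: [0.5276, -0.227, 0.0314]
tool_rot: [0.0, 0.0, 1.0, -0.0]
contact_force: [0.4, 1.1, -1.1]
gripper_width: 0.306
grasp_force: 29.8
```

```bash
python3 -m inch '[[0,0,0.001,0],[0,0,0,0],[0,0,0,0]]'
```

```text
t: 7.25
eef_pos: [0.5275, -0.227, 0.0303]
tool_rot: [0.0, 0.0, 1.0, 0.0]
contact_force: [-0.1, -0.1, -0.5]
gripper_width: 0.311
grasp_force: 29.8
```

```bash
python3 -m inch '[[0,0,0.0008,0],[0,0,0,0],[0,0,0,0]]'
```

```text
t: 7.55
eef_pos: [0.5276, -0.227, 0.0301]
tool_rot: [0.0, 0.0, 1.0, 0.0]
contact_force: [-1.0, 0.8, 5.4]
gripper_width: 0.306
grasp_force: 30.6
```

```bash
python3 -m inch '[[0,0,0.0008,0],[0,0,0,0],[0,0,0,0]]'
```

```text
t: 7.85
eef_pos: [0.5276, -0.227, 0.0301]
tool_rot: [0.0, 0.0, 1.0, 0.0]
contact_force: [-4.9, 1.6, 13.8]
gripper_width: 0.307
grasp_force: 31.6
```

```bash
python3 -m inch '[[0,0,-0.001,0],[0,0,0,0],[0,0,0,0],[0,0,0,0],[0,0,0,0],[0,0,0,0],[0,0,-0.005,0],[0,0,-0.015,0],[0,0,-0.03,0],[0,0,-0.04,0],[0,0,-0.03,0]]' 0.05 30; python3 -m inch '[[-0.018,0.033,0,0],[-0.018,0.033,0,0],[-0.018,0.033,0,0],[-0.018,0.033,0,0],[-0.018,0.033,0,0],[-0.018,0.033,0,0],[-0.018,0.033,0,0],[0,0,0,0],[0,0,0,0],[0,0,0,0]]' 0.07
python3 - <<'E'
from h import *
a=bot.read_camera("scene")["color"][140:290,200:350,::-1]
cv2.imwrite("pics/s4.png",cv2.resize(a,None,fx=4,fy=4,interpolation=2))
E
```

```text
t: 8.95
eef_pos: [0.528, -0.2274, 0.153]
tool_rot: [0.001, 0.0, 1.0, -0.0]
contact_force: [0.0, 0.5, -0.0]
gripper_width: 0.585
grasp_force: 0.0
t: 9.95
eef_pos: [0.6532, 0.0025, 0.1504]
tool_rot: [0.0, 0.001, 1.0, -0.0]
contact_force: [-0.3, -1.3, 0.2]
gripper_width: 0.818
grasp_force: 0.0
```

View pics/s4.png

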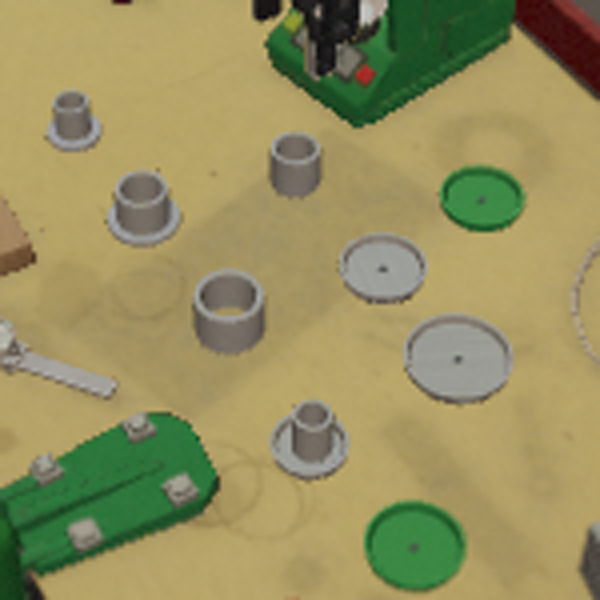

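The small sleeve stands upright in the small dish at (310,440), and everything else is undisturbed. Next is the medium one.

```bash
python3 -m inch '[[-0.0035,0.0045,0.03,0],[0,0,0.03,0],[0,0,0.025,0],[0,0,0,0],[0,0,0,0]]'
```

```text
t: 10.5
eef_pos: [0.6569, 0.0073, 0.0652]
tool_rot: [-0.0, 0.001, 1.0, -0.0]
contact_force: [0.3, -0.5, 0.8]
gripper_width: 0.819
grasp_force: 0.0
```

```bash
python3 -m inch '[[0,0,0.014,0],[0,0,0.014,0],[0,0,0.01,0],[0,0,0,0],[0,0,0,0]]'; python3 -m inch '[[0,0,0,0],[0,0,0,0],[0,0,0,0],[0,0,0,0],[0,0,0,0],[0,0,0,0],[0,0,0,0],[0,0,0,0]]' 0.03 30
```

```text
t: 11.0
eef_pos: [0.6569, 0.0085, 0.0264]
tool_rot: [-0.0, 0.0, 1.0, -0.0]
contact_force: [-0.2, -0.1, -0.0]
gripper_width: 0.818
grasp_force: 0.0
t: 11.8
eef_pos: [0.6576, 0.0085, 0.0274]
tool_rot: [0.001, 0.0, 1.0, 0.0]
contact_force: [-0.1, 0.1, 6.3]
gripper_width: 0.446
grasp_force: 30.9
```

```bash
python3 -m inch '[[0,0,-0.01,0],[0,0,-0.025,0],[0,0,-0.035,0],[0,-0.03,0,0],[-0.005,-0.04,0,0],[0,-0.04,0,0],[0,-0.012,0,0],[0,0,0,0],[0,0,0,0],[0,0,0,0]]'
```

```text
t: 12.8
eef_pos: [0.6622, -0.1104, 0.0965]
tool_rot: [-0.0, -0.002, 1.0, 0.001]
contact_force: [0.6, 0.9, -0.9]
gripper_width: 0.449
grasp_force: 30.5
```

```bash
python3 -m inch '[[0,-0.002,0.03,0],[0,0,0.02,0],[0,0,0.009,0],[0,0,0,0],[0,0,0,0]]'
```

```text
t: 13.3
eef_pos: [0.6627, -0.1147, 0.0384]
tool_rot: [0.0, -0.0, 1.0, 0.0]
contact_force: [0.0, -0.8, -1.7]
gripper_width: 0.449
grasp_force: 30.4
```

```bash
python3 -m inch '[[0,0,0.003,0],[0,0,0,0],[0,0,0.001,0],[0,0,0,0],[0,0,0,0]]'
```

```text
t: 13.8
eef_pos: [0.6621, -0.1155, 0.0338]
tool_rot: [0.0, 0.0, 1.0, 0.0]
contact_force: [-0.4, -0.8, -0.4]
gripper_width: 0.454
grasp_force: 30.5
```

```bash
python3 -m inch '[[0,0.001,0.001,0],[0,0,0,0],[0,0,0,0]]'; python3 -m inch '[[0,0,0.001,0],[0,0,0,0],[0,0,0,0]]'
```

```text
t: 14.1
eef_pos: [0.662, -0.1143, 0.0326]
tool_rot: [-0.0, -0.0, 1.0, 0.0]
contact_force: [0.5, 0.3, -1.8]
gripper_width: 0.454
grasp_force: 30.5
t: 14.4
eef_pos: [0.6621, -0.1144, 0.0325]
tool_rot: [0.0, 0.0, 1.0, 0.0]
contact_force: [-3.0, 1.1, 5.4]
gripper_width: 0.449
grasp_force: 31.1
```

```bash
python3 -m inch '[[0,0,0,0],[0,0,0,0],[0,0,0,0],[0,0,0,0],[0,0,0,0],[0,0,-0.005,0],[0,0,-0.015,0],[0,0,-0.03,0],[0,0,-0.04,0],[0,0,0,0]]' 0.062 30; python3 -m inch '[[0.03,0.003,0,0],[0.03,0.003,0,0],[0.033,0.004,0,0],[0.033,0.004,0,0],[0,0,0,0],[0,0,0,0],[0,0,0,0]]' 0.08
python3 - <<'E'
from h import *
a=bot.read_camera("top")["color"][140:240,170:340,::-1]
cv2.imwrite("pics/s5.png",cv2.resize(a,None,fx=4.5,fy=4.5,interpolation=2))
E
```

```text
t: 15.4
eef_pos: [0.6661, -0.1155, 0.1291]
tool_rot: [0.006, 0.0, 1.0, -0.001]
contact_force: [1.0, -0.4, 0.0]
gripper_width: 0.727
grasp_force: 0.0
t: 16.1
eef_pos: [0.5375, -0.1005, 0.1225]
tool_rot: [0.001, -0.0, 1.0, -0.0]
contact_force: [1.3, 0.5, 1.0]
gripper_width: 0.934
grasp_force: 0.0
```

View pics/s5.png

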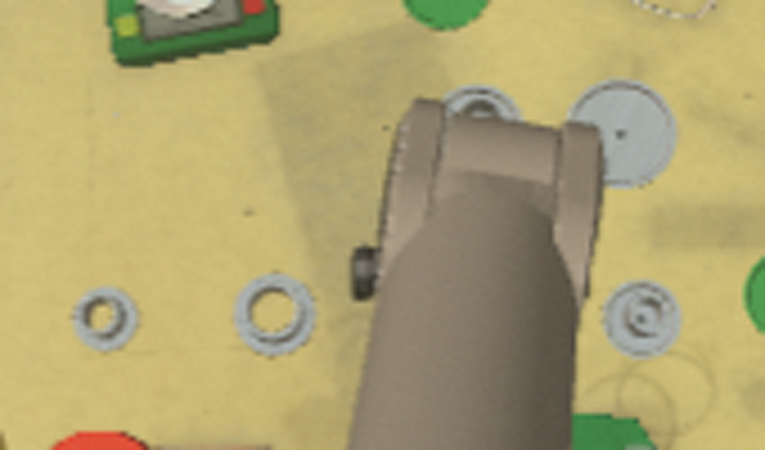

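The small sleeve is centred in its dish at (642,318), and the medium one is in its dish at (480,100), partly hidden by the arm. Now the large one.

```bash
python3 -m inch '[[0.0015,0,0.03,0],[0,0,0.027,0],[0,0,0,0],[0,0,0,0],[0,0,0,0]]'
```

```text
t: 16.65
eef_pos: [0.5358, -0.1007, 0.0659]
tool_rot: [0.001, 0.0, 1.0, -0.0]
contact_force: [-0.2, 0.1, -0.0]
gripper_width: 0.936
grasp_force: 0.0
```

```bash
python3 -m inch '[[0,0,0.014,0],[0,0,0.014,0],[0,0,0.011,0],[0,0,0,0],[0,0,0,0]]'; python3 -m inch '[[0,0,0,0],[0,0,0,0],[0,0,0,0],[0,0,0,0],[0,0,0,0],[0,0,0,0],[0,0,0,0],[0,0,0,0]]' 0.042 40
```

```text
t: 17.15
eef_pos: [0.5341, -0.1005, 0.0251]
tool_rot: [-0.001, 0.0, 1.0, 0.0]
contact_force: [-0.2, -0.8, -0.5]
gripper_width: 0.936
grasp_force: 0.0
t: 17.95
eef_pos: [0.5349, -0.1005, 0.0265]
tool_rot: [0.001, 0.0, 1.0, 0.0]
contact_force: [-1.0, -0.1, 6.1]
gripper_width: 0.592
grasp_force: 41.4
```

```bash
python3 -m inch '[[0,0,-0.01,0],[0,0,-0.03,0],[0,0,-0.04,0],[0,0,-0.01,0],[-0.025,-0.023,0,0],[-0.033,-0.03,0,0],[-0.033,-0.031,0,0],[-0.033,-0.03,0,0],[0,0,0,0],[0,0,0,0],[0,0,0,0]]'
```

```text
t: 19.05
eef_pos: [0.6576, -0.2133, 0.115]
tool_rot: [-0.001, -0.0, 1.0, 0.001]
contact_force: [0.2, 0.9, -1.4]
gripper_width: 0.591
grasp_force: 42.3
```

```bash
python3 -m inch '[[-0.001,-0.001,0.03,0],[0,0,0.03,0],[0,0,0.018,0],[0,0,0,0],[0,0,0,0]]'; python3 -m inch '[[0,0,0.002,0],[0,0,0.001,0],[0,0,0,0],[0,0,0,0]]'
```

```text
t: 19.55
eef_pos: [0.6597, -0.215, 0.0383]
tool_rot: [0.0, -0.0, 1.0, 0.0]
contact_force: [0.4, -0.2, -1.1]
gripper_width: 0.594
grasp_force: 42.4
t: 19.95
eef_pos: [0.6598, -0.2155, 0.0352]
tool_rot: [0.0, 0.0, 1.0, -0.0]
contact_force: [-0.0, -1.1, -1.4]
gripper_width: 0.59
grasp_force: 42.4
```

```bash
python3 -m inch '[[0,0,0.002,0],[0,0,0.001,0],[0,0,0,0],[0,0,0,0]]'; python3 -m inch '[[0,0,0.001,0],[0,0,0,0],[0,0,0,0]]'
```

```text
t: 20.35
eef_pos: [0.6595, -0.2154, 0.0317]
tool_rot: [-0.0, 0.0, 1.0, 0.0]
contact_force: [-0.4, 0.1, -0.2]
gripper_width: 0.59
grasp_force: 42.4
t: 20.65
eef_pos: [0.6595, -0.2154, 0.0316]
tool_rot: [-0.0, 0.0, 1.0, 0.0]
contact_force: [-2.7, 1.7, 6.7]
gripper_width: 0.593
grasp_force: 43.1
```

```bash
python3 -m inch '[[0,0,0,0],[0,0,0,0],[0,0,0,0],[0,0,0,0],[0,0,0,0],[0,0,-0.005,0],[0,0,-0.015,0],[0,0,-0.03,0],[0,0,-0.04,0],[0,0,-0.04,0],[0,0,-0.04,0],[0,0,0,0]]' 0.072 30; python3 -m inch '[[0,0.04,0,0],[0,0.04,0,0],[0,0.04,0,0],[0,0.04,0,0],[0,0.04,0,0],[0,0.04,0,0],[0,0,0,0],[0,0,0,0],[0,0,0,0]]'
python3 - <<'E'
from h import *
a=bot.read_camera("scene")["color"][150:265,200:340,::-1]
cv2.imwrite("pics/s6.png",cv2.resize(a,None,fx=5,fy=5,interpolation=2))
a=bot.read_camera("top")["color"][140:240,170:340,::-1]
cv2.imwrite("pics/t6.png",cv2.resize(a,None,fx=4.5,fy=4.5,interpolation=2))
E
```

```text
t: 21.85
eef_pos: [0.6631, -0.217, 0.2094]
tool_rot: [0.006, 0.0, 1.0, -0.002]
contact_force: [0.4, -0.1, 1.2]
gripper_width: 0.844
grasp_force: 0.0
t: 22.75
eef_pos: [0.6596, 0.0228, 0.2012]
tool_rot: [0.0, 0.001, 1.0, -0.001]
contact_force: [0.8, -0.7, 0.5]
gripper_width: 0.845
grasp_force: 0.0
```

View pics/s6.png

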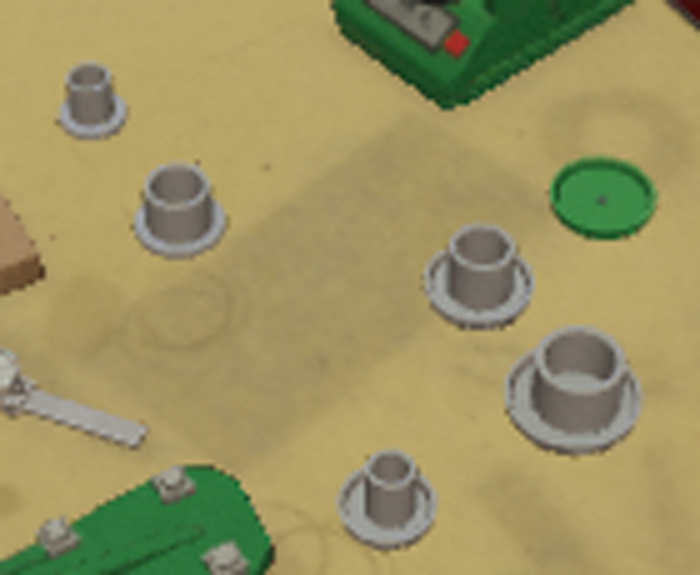

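View pics/t6.png

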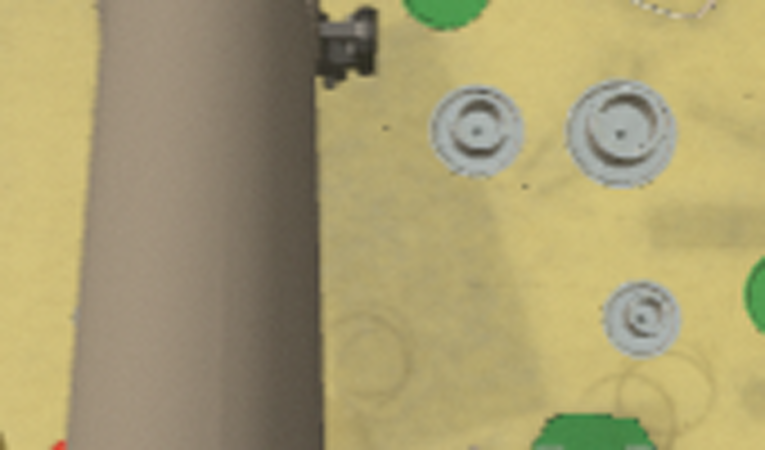

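Both views show the three sleeves upright and centred in their dishes, at scene crop (390,500), (482,280) and (578,390). The collared bushings and the caliper have not moved. I'll check the rim centres at 41 mm and then hand in.

Run:
```python
from h import *
s=bot.read_camera("scene")
ok=True
for n,p,d in(("s",(390,468),(.5286,-.2258)),("m",(482,246),(.6616,-.1134)),("l",(580,354),(.6594,-.2148))):
    e=plane(s,[(p[0]+.5)/5-.5+200,(p[1]+.5)/5-.5+150],.041)[:2]-d; print(n,e.round(4)); ok&=np.linalg.norm(e)<.006
if ok: print(bot.hand_in())
```

```text
s [ 0.0001 -0.001 ]
m [-0.0007 -0.001 ]
l [0.0026 0.002 ]
the job is handed in; nothing more can be done
None
```

The three plain bushings stand upright in their matching dishes, each within about 3 mm of centre; nothing else was moved, and the job was handed in at about 23 s.

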